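# Shut and lock the stone chest

### The job

Lock up the little stone chest: with your fingertips push both of its open drawers fully home, flush with the chest, and only then push the brass locking bar on top to the chest's left (as seen facing its drawers) by its knob until it stops, so its two tongues hang in front of the drawers. Nothing is to be gripped, pinched or lifted, the chest must not be shoved along or knocked about, and the spool, cup and loupe beside it stay where they are.

Things in the scene. Friction and masses are not known exactly. Their poses are not given: they have to be found in the camera images.
- chest: Dark wooden chest loose on the table, about 2.5 kg in all, 120 (x) x 230 (y) x 45 mm high. Origin: centre of its underside. Its x points from the drawer side to the back (drawer-side face at x = -60 mm), +y is its left seen facing the drawers, z up. Must stay within 20 mm, not lifted. It slides or turns at about 9 to 20 N; finger contact over 35 N (shove or pinch) fails.
- drawer_left (a joint): Opening of the left drawer (chest +y side), m: 0 fully shut, front flush with the chest; grows as it slides out towards chest -x, to 0.08 at most. Starts 0.025 to 0.065. Stays where it is left; moves with a push of about 2 to 3 N; a hard stop at 0.
- drawer_right (a joint): Opening of the right drawer (chest -y side), m: the same as for the left one.
- left_front (a point): Centre of the outer (chest -x) face of the left drawer's front, which moves with the drawer: medium brown wood 83 mm wide x 34 mm high with a flush brass pull plate, nothing protruding. 22.5 mm above the table, at chest y = +52.5 mm, and chest x = -60 mm minus the opening. Axes as the chest's.
- right_front (a point): The same point of the right drawer's front, at chest y = -52.5 mm.
- lock_bar (a joint): Travel of the brass locking bar, m, towards chest +y: 0 to 0.003 at the start (unlocked), 0.04 at its hard stop (locked). Stays where left; moves at about 2 to 3 N. The bar, 24 x 150 x 6 mm, lies on the chest top just behind its drawer-side edge, upper face 51 mm above the table; two brass keeps, no higher than 52 mm, stand behind it.
- bar_tongue (a point): Centre of the right one of the bar's two tongues (14 mm wide, 4 mm thick); the left one is 105 mm farther along chest +y. They hang before the chest's front face from its top down to 29 mm above the table and reach 7 mm out past it (drawers open over 2 mm block them): at bar travel 0 at chest y = -105 and 0 mm, before the posts right of each drawer; locked, before the drawers.
- bar_knob (a point): Centre of the locking bar's round brass knob, 15 mm in diameter at the top (12 mm at its foot), standing 16 mm up from the bar; 60 mm above the table, the knob's top 67 mm above the table. With the bar at 0 it is at chest x = -45, y = 0 mm; it moves with the bar.
- spool: Bystander: loose spool of solder wire, 48 mm in diameter, 26 mm high, standing left of the chest. Origin: centre of its underside.
- cup: Bystander: loose black cup, 48 mm in diameter, 41 mm high, standing right of the chest. Origin: centre of its underside.
- loupe: Bystander: loose loupe, 63 x 48 x 24 mm, lying in front of and to the right of the chest. Origin: centre of its underside.

How it is judged (in metres and radians):
On the way, in this order (a step that is already met when the one before it is completed fails the run):
1. both drawers pushed fully shut (value of joint each of drawer_left, drawer_right below 0.003 m), for 0.2 s.
2. the locking bar pushed across to its stop (value of joint lock_bar above 0.036 m), for 0.2 s.
At the end, for the whole second after the job is handed in: Both drawers are shut to within 3 mm, the locking bar has travelled at least 36 of its 40 mm, and the chest rests within 20 mm of where it stood (all of step 1 and value of joint lock_bar above 0.036 m and distance of chest from where it was at the start of the episode below 0.02 m and linear speed of chest below 0.01 m/s); the robot touches nothing.
It fails at once if the locking bar is pushed across (more than 15 mm) while a drawer stands open by more than 6 mm (value of joint lock_bar above 0.015 m and value of joint any of drawer_left, drawer_right above 0.006 m).
It fails at once if the chest is shoved more than 20 mm (distance of chest from where it was at the start of the episode above 0.02 m).
It fails at once if the chest is lifted or tipped (height (world z) of chest above 0.008 m or angle between chest's own z axis and vertical above 0.08 rad).
It fails at once if the chest, a drawer or the bar is pinched or shoved with more than 35 N (contact force between the fingers and chest above 35 N).
It fails at once if the spool, the cup or the loupe is moved more than 15 mm (distance of any of spool, cup, loupe from where it was at the start of the episode above 0.015 m).
It also fails if it takes over 45 s, if anything falls off the work surface, if the arm or the gripper's body presses on something with over 40 N, if the wrist force passes 120 N, or if a joint passes its speed limit or range.

### The arm

A 6-joint arm with a two-finger parallel gripper is mounted at the origin on a cart in front of the work surface, level with it; the furniture and walls round the work are solid. World frame = base frame: x ahead of the robot, y to its left, z up, the work surface at z = 0. Lengths are in m, angles in degrees, forces in N, time in s.
With the tool pointing down it reaches from about 0.25 to 0.725 m from the base axis. Payload 9.7 kg.
Tool frame: the origin (TCP) lies midway between the tips of the shut fingers; the grasp point (between the pads) lies bot.hold_point_z behind it (bot.hold_point_z is the distance from the TCP to the grasp point, in m); z points along the fingers, y is the line along which they close (so a half turn about z gives the same grasp; the last joint's range is limited). The gripper opens to 85 mm and grips with 20 to 120 N. Pads are 22 mm wide; open, the fingers measure 114 mm over their backs; the gripper's body (76 mm by 85 mm) begins 54 mm behind the grasp point. The pads swing forward as they close: fully open they stand 13 mm farther back than shut.
Start: joints at [67.494, 4.979, 10.078, 95.1, 0, 90], TCP at [0.211, 0.508, 0.231] pointing down, gripper open.
Joint ranges: [-179.16, 179.16], [-48.56, 103.87], [-65.8, 70.77], [-126.05, 130.52], [-82.76, 87.17], [-180, 180]. Speed limits (degrees/s): [127.2, 127.2, 147.25, 180, 180, 180].

### API

Orientations are given as [roll, pitch, yaw] about the fixed x, y, z axes, in that order (R = Rz(yaw) Ry(pitch) Rx(roll)).
In Python, from workcell import bot, camera, camera_model, ticket gives the robot as it stands.
- The arm moves only by the tool send_rows, never from a script. Its argument "targets" is text: rows parted by semicolons, each of 5 numbers parted by spaces: the shift along the tool's x, y, z in mm, then the turn about the tool's z in degrees, then the closure in counts, from 0 (fully open) to 255 (shut). A call has 1 to 20 rows; each row is the pose to reach, as a shift and turn from the pose commanded when the call began, along the tool's axes at that moment; what a row does not reach only later rows make up. A row lasts 1/8 s, in which the tool goes at most 62.5 mm and 10.7 degrees, less where a joint would pass 70% of its speed; a pose out of reach is approached as far as the arm can. A call with a gripper value outside its range is refused whole. The fingers move at their own pace and stop on an object; "newtons" is the grip in N (left out, the last holds). Time passes only in rows, so rows that repeat a pose let the fingers close. It gives the time, the measured TCP pose, the force, the opening and the grip force at its end, in the units of the state.
- bot.get_obs(): the state, without advancing time (a new reading comes with each control period).
- camera(name): name is "scene" or "side" or "wrist"; returns the picture (420x560x3 uint8, blue, green, red); there is no depth.
- camera_model(name): a dict with "K" (3x3 intrinsics, pixels), "pose" (4x4, takes a point from camera to world coordinates); the wrist camera has in their place "T_tool_cam" (4x4, takes a point from camera to tool coordinates, whose origin is the TCP and whose axes are the flange's). Camera axes: x right, y down, z forward; pixel columns grow to the right and rows downward; lengths in m; the calibration is good to about 2 mm. A picture is of the moment at which its call begins: read the wrist's pose just before it. camera_model takes no time and is no camera call.
- ticket.job_done(): hands the job in; it is judged then, once.
The state is a dict: "time": time; "q": joint angles; "qd": joint speeds; "joint_efforts": joint torques, N m; "ee_pos": TCP position; "tcp_rot": TCP orientation; "wrist_force": force on the tool from outside, world axes, zero at the start; "torque": the same for the moment, N m; "opening": finger opening in m; "grasp_force": force on a finger pad.
Only numpy, scipy, OpenCV 4.12 (cv2) and the standard library are available. Lean on these libraries where they do the work, as an engineer would, in place of code of your own. Each camera call takes 0.05 s, during which the arm holds its last target. There are 200 camera calls.

## Working session

There is one attempt and no reset: what is moved stays moved. The work goes in short steps, Python scripts to look and compute and a tool call to move; the robot and the scene stay as the last step left them, time stands still between calls to the robot, and variables do not carry over. Pictures are saved under pics/ and viewed, at most 10 in all, crops included, and the job is handed in when it is done.

Besides the shell and the picture viewer there is one more tool, called after "Emit:" as name(argument=value, ...) on one line, values as JSON. send_rows: Moves the arm, as the interface text tells. Its arguments: {"type":"object","properties":{"targets":{"type":"string"},"newtons":{"type":"number"}},"required":["targets"]}

```bash
mkdir -p pics
python3 - <<'E'
from workcell import bot,camera,camera_model
import cv2,numpy as np
o=bot.get_obs();print(o['time'],o['ee_pos'],o['tcp_rot'],o['opening'],bot.hold_point_z)
for n in['scene','side']:
    cv2.imwrite(f'pics/{n}0.png',camera(n));m=camera_model(n);print(n,np.round(m['K'],1).tolist(),np.round(m['pose'],3).tolist())
print(np.round(camera_model('wrist')['T_tool_cam'],3).tolist())
E
```

```text
0.0 [0.21043478 0.50788506 0.2305419 ] [-1.79919234e+02 -8.78962670e-04  1.57494354e+02] 0.08508479176815772 0.0187
scene [[463.7, 0.0, 279.0], [0.0, 463.7, 203.4], [0.0, 0.0, 1.0]] [[0.656, -0.567, 0.498, 0.181], [-0.754, -0.487, 0.44, -0.438], [-0.007, -0.665, -0.747, 0.707], [0.0, 0.0, 0.0, 1.0]]
side [[382.6, 0.0, 278.1], [0.0, 382.6, 208.9], [0.0, 0.0, 1.0]] [[-0.999, -0.003, 0.054, 0.546], [-0.05, 0.409, -0.911, 0.694], [-0.019, -0.913, -0.408, 0.413], [0.0, 0.0, 0.0, 1.0]]
[[-0.001, -0.945, -0.327, 0.084], [1.0, -0.001, -0.0, -0.001], [0.0, -0.327, 0.945, -0.141], [0.0, 0.0, 0.0, 1.0]]
```

View pics/scene0.png

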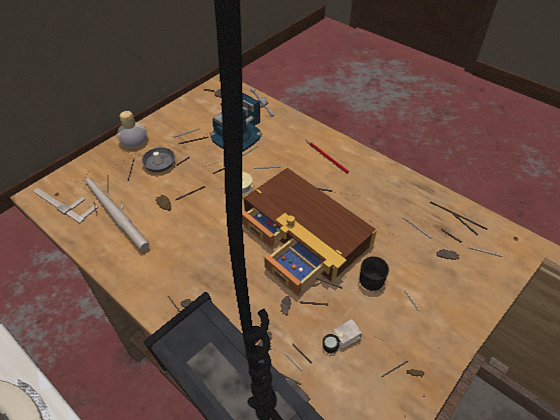

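View pics/side0.png

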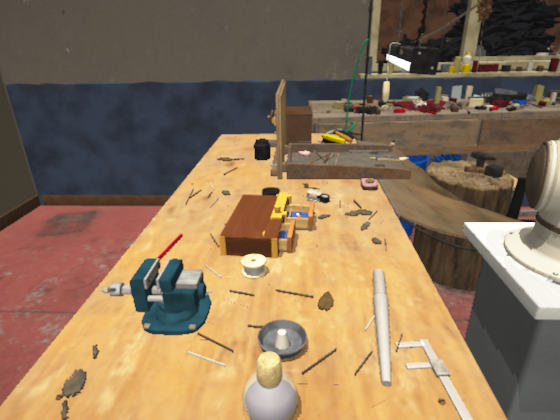

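The scene view has the chest at about (310,222), with both drawers open. The knob is near (291,220), the cup at (374,273), the loupe at (342,336) and the spool at (245,182), partly behind the cable. The side view shows the chest at (258,225) and the spool at (253,265).

```bash
cat > h.py <<'E'
import numpy as np
from workcell import camera_model
def ray(n,p,z,T=None):
    m=camera_model(n);T=m['pose'] if T is None else T;T=np.array(T)
    d=T[:3,:3]@np.linalg.inv(m['K'])@[p[0],p[1],1];c=T[:3,3]
    return c+d*(z-c[2])/d[2]
E
python3 - <<'E'
import cv2
a=cv2.imread('pics/scene0.png')[160:300,230:400];b=cv2.imread('pics/side0.png')[185:285,215:330]
cv2.imwrite('pics/c1.png',cv2.resize(a,(680,560),interpolation=cv2.INTER_CUBIC))
cv2.imwrite('pics/c2.png',cv2.resize(b,(690,600),interpolation=cv2.INTER_CUBIC))
E
```

```text
(no output)
```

View pics/c1.png

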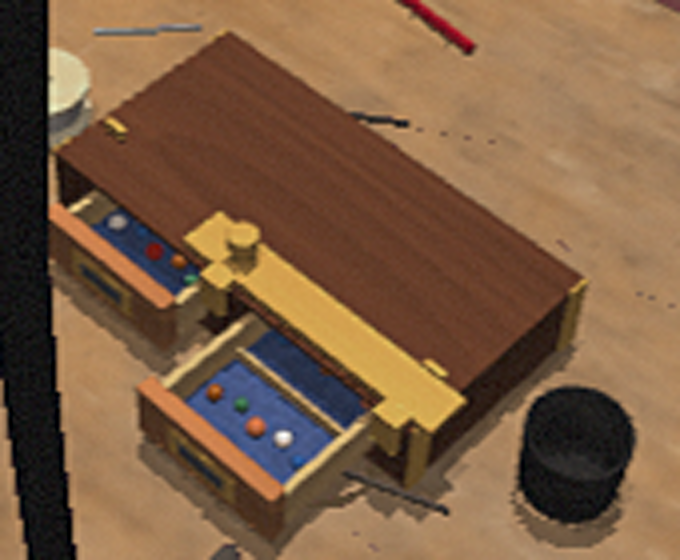

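View pics/c2.png

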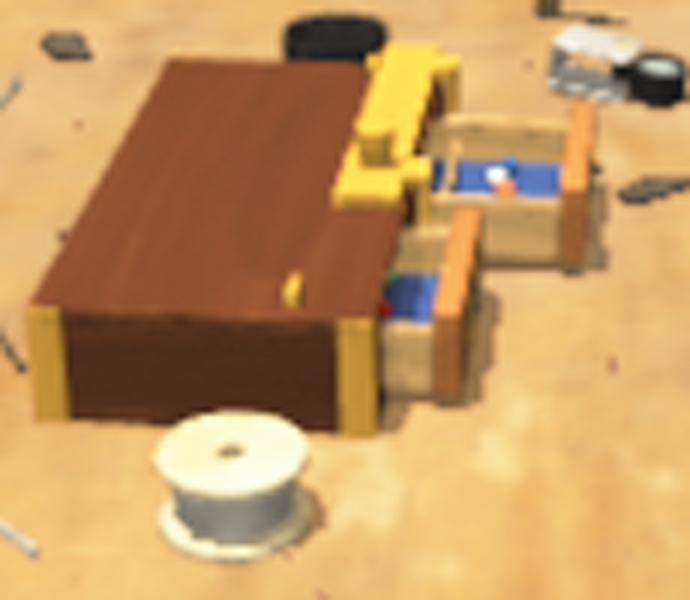

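Run:
```python
from h import *
S=lambda x,y,z:ray('scene',(x/4+229.6,y/4+159.6),z)
D=lambda x,y,z:ray('side',(x/6+214.6,y/6+184.6),z)
P={'BL':S(228,33,.045),'BR':S(583,281,.045),'FL':S(57,155,.045),'BLs':D(35,305,.045),'FLs':D(380,318,.045),'BRs':D(172,60,.045)}
P.update(knob=S(243,232,.067),knobs=D(377,138,.067),FRbot=S(414,487,0),RdL=S(139,390,.0395),RdR=S(276,500,.0395),LdR=S(168,303,.0395),
 RdLs=D(590,205,.0395) if 0 else D(594,190,.0395),RdRs=D(594,108,.0395),LdLs=D(463,308,.0395),LdRs=D(480,212,.0395),
 cup=S(577,415,.041),cups=D(335,35,.041),spool=D(233,455,.026),spoolx=S(50,85,.026),loupe=ray('scene',(342,338),.012),loupes=D(610,80,.012))
for k,v in P.items():print(k,np.round(v[:2]*1000))
for a,b in[('BL','BR'),('BLs','BRs'),('FLs','BLs'),('FL','BL'),('RdL','RdR'),('LdRs','LdLs'),('RdRs','RdLs')]:
    d=P[b]-P[a];print(a,b,np.linalg.norm(d)*1000,np.degrees(np.arctan2(d[1],d[0])))
```

```text
BL [707.   4.]
BR [ 688. -223.]
FL [588.  12.]
BLs [706.   7.]
FLs [588.  14.]
BRs [ 689. -217.]
knob [596. -99.]
knobs [594. -85.]
FRbot [ 576. -216.]
RdL [ 515. -108.]
RdR [ 511. -188.]
LdR [559. -85.]
RdLs [512. -99.]
RdRs [ 510. -178.]
LdLs [560.  -3.]
LdRs [555. -79.]
cup [ 628. -260.]
cups [ 622. -257.]
spool [632.  71.]
spoolx [633.  62.]
loupe [ 494. -293.]
loupes [ 498. -275.]
BL BR 227.8718107938321 -94.58899008498393
BLs BRs 224.38671041422486 -94.38036619722604
FLs BLs 118.76680090445132 -3.675533943293948
FL BL 118.48555841899858 -3.785496167368515
RdL RdR 80.76186235381324 -92.78350826495148
LdRs LdLs 76.05161589575087 86.22950586384543
RdRs RdLs 79.30126873609724 88.04438420750336
```

Emit:
send_rows(targets="-499 -391 60 161.5 255;-499 -391 60 161.5 255;-499 -391 60 161.5 255;-499 -391 60 161.5 255;-499 -391 60 161.5 255;-499 -391 60 161.5 255;-499 -391 60 161.5 255;-499 -391 60 161.5 255;-499 -391 60 161.5 255;-499 -391 60 161.5 255;-499 -391 60 161.5 255;-499 -391 60 161.5 255;-499 -391 60 161.5 255;-499 -391 60 161.5 255;-499 -391 60 161.5 255;-499 -391 60 161.5 255;-499 -391 60 161.5 255;-499 -391 60 161.5 255;-499 -391 60 161.5 255")

```text
time: 2.48
ee_pos: [0.5218, -0.0441, 0.1713]
tcp_rot: [-180.0, 0.0, -3.9]
wrist_force: [-0.5, -0.9, -0.4]
opening: 0.0
grasp_force: 0.0
```

Run:
```python
from workcell import bot,camera
import cv2
o=bot.get_obs();print(o['time'],o['ee_pos'].tolist(),o['tcp_rot'],o['opening'],o['q'],o['wrist_force'])
cv2.imwrite('pics/w1.png',camera('wrist'))
```

```text
2.475 [0.521824898600635, -0.04409192633469136, 0.17125241121226453] [-1.79999391e+02  4.30583630e-03 -3.93984755e+00] 9.762063308338785e-06 [-4.83006622e+00  5.54463628e-01 -1.16992378e+00  8.82799274e+01
  5.42412539e-04  1.79109781e+02] [-0.50383844 -0.87841958 -0.40513399]
```

View pics/w1.png

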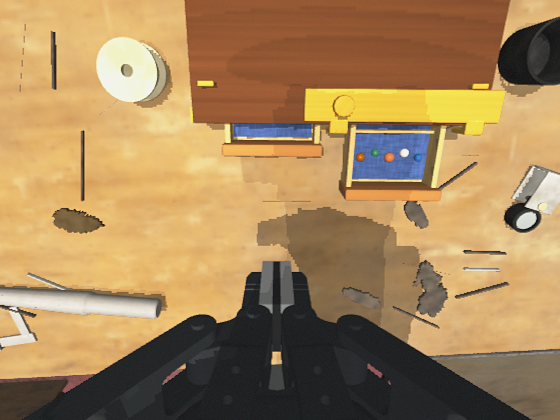

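The wrist view shows both drawers ahead of the shut fingers, whose tips are at (277,265). The left front runs from (222,150) to (322,150) and the right front from (345,193) to (445,193). The knob is at (344,105).

```bash
cat >> h.py <<'E'
from scipy.spatial.transform import Rotation as R
def wT(pos,rpy):
    T=np.eye(4);T[:3,:3]=R.from_euler('xyz',rpy,degrees=True).as_matrix();T[:3,3]=pos
    return T@np.array(camera_model('wrist')['T_tool_cam'])
E
python3 - <<'E'
from h import *
T=wT([.52182,-.04409,.17125],[180,0,-3.94])
c=np.array([640,-105]);a=np.radians(-4);Rm=np.array([[np.cos(a),-np.sin(a)],[np.sin(a),np.cos(a)]])
for n,p,z in[('FL',(192,122),.045),('barR',(502,122),.051),('barL',(305,90),.051),('knob',(344,104),.067),('LdL',(222,149),.0395),('LdR',(322,151),.0395),('RdL',(345,193),.0395),('RdR',(445,193),.0395),('spool',(128,68),.026),('cup',(535,50),.041),('loupe',(530,205),.012)]:
    w=ray('wrist',p,z,T)[:2]*1000;print(n,np.round(w),np.round(Rm.T@(w-c)))
E
```

```text
FL [590.  16.] [-58. 117.]
barR [ 574. -222.] [ -58. -122.]
barL [608. -73.] [-35.  30.]
knob [596. -99.] [-44.   3.]
LdL [567.  -4.] [-80.  96.]
LdR [559. -86.] [-82.  14.]
RdL [ 522. -105.] [-118.   -8.]
RdR [ 516. -190.] [-118.  -94.]
spool [634.  65.] [-18. 169.]
cup [ 624. -245.] [  -7. -141.]
loupe [ 489. -286.] [-138. -191.]
```

Emit:
send_rows(targets="0 6 60 0 255;0 6 110 0 255;0 6 140 0 255;0 6 150 0 255;0 6 150 0 255;5 6 150 0 255;10 6 150 0 255;14 6 150 0 255;18 6 150 0 255;21 6 150 0 255;24 6 150 0 255;27 6 150 0 255;30 6 150 0 255;33 6 150 0 255;36 6 150 0 255;39 6 150 0 255")

```text
time: 4.53
ee_pos: [0.5605, -0.0529, 0.0212]
tcp_rot: [180.0, 0.0, -4.0]
wrist_force: [-2.4, -2.2, 0.1]
opening: -0.0002
grasp_force: 0.8
```

Emit:
send_rows(targets="2 0 0 0 255;4 0 0 0 255;6 0 0 0 255;8 0 0 0 255")

```text
time: 5.03
ee_pos: [0.5684, -0.0534, 0.0213]
tcp_rot: [180.0, 0.0, -4.0]
wrist_force: [-1.6, -0.6, 0.3]
opening: 0.0001
grasp_force: 0.8
```

Emit:
send_rows(targets="1 0 0 0 255;2 0 0 0 255")

```text
time: 5.28
ee_pos: [0.5704, -0.0535, 0.0213]
tcp_rot: [180.0, 0.0, -4.0]
wrist_force: [-0.9, -1.3, 0.2]
opening: -0.0002
grasp_force: 0.8
```

Emit:
send_rows(targets="1 0 0 0 255;1.5 0 0 0 255")

```text
time: 5.52
ee_pos: [0.5719, -0.0536, 0.0213]
tcp_rot: [-180.0, 0.0, -4.0]
wrist_force: [-2.1, -0.5, 0.0]
opening: -0.0001
grasp_force: 0.8
```

Emit:
send_rows(targets="1 0 0 0 255;1 0 0 0 255")

```text
time: 5.78
ee_pos: [0.5729, -0.0536, 0.0213]
tcp_rot: [-180.0, -0.0, -4.0]
wrist_force: [-1.0, -0.6, 0.1]
opening: 0.0001
grasp_force: 0.5
```

Emit:
send_rows(targets="1 0 0 0 255;1 0 0 0 255")

```text
time: 6.02
ee_pos: [0.5732, -0.0537, 0.0213]
tcp_rot: [-180.0, 0.1, -4.0]
wrist_force: [-4.6, 0.4, 1.9]
opening: 0.0001
grasp_force: 2.6
```

Run:
```python
from workcell import bot,camera
import cv2
o=bot.get_obs();print(o['time'],o['ee_pos'].tolist(),o['wrist_force'])
cv2.imwrite('pics/w2.png',camera('wrist'))
```

```text
6.025 [0.5732004675938676, -0.053656938614100085, 0.021276457036521226] [-4.62005581  0.40487731  1.90281538]
```

View pics/w2.png

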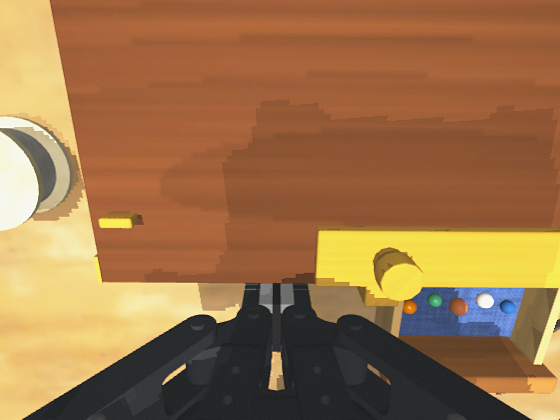

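The left drawer front is now hidden under the chest's front edge (row 283). The TCP lags its command and the force jumped, so the drawer is at its stop. I'll nudge once more to confirm, then back off.

Emit:
send_rows(targets="1 0 0 0 255;1 0 0 0 255")

```text
time: 6.32
ee_pos: [0.5732, -0.0537, 0.0212]
tcp_rot: [-180.0, 0.2, -4.0]
wrist_force: [-10.9, 0.4, 6.4]
opening: 0.0001
grasp_force: 5.4
```

Emit:
send_rows(targets="-15 0 0 0 255;-45 0 -20 0 255;-80 10 -40 0 255;-92 50 -40 0 255;-92 98 -20 0 255;-92 98 0 0 255;-92 98 0 0 255;-92 98 0 0 255;-85 98 0 0 255;-79 98 0 0 255;-74 98 0 0 255;-70 98 0 0 255;-67 98 0 0 255;-64 98 0 0 255;-61 98 0 0 255;-58 98 0 0 255;-54 98 0 0 255;-50 98 0 0 255")

```text
time: 8.57
ee_pos: [0.5183, -0.1482, 0.0212]
tcp_rot: [180.0, 0.0, -4.0]
wrist_force: [-1.9, -0.6, -0.2]
opening: -0.0001
grasp_force: 0.8
```

Emit:
send_rows(targets="3 0 0 0 255;6 0 0 0 255;10 0 0 0 255;14 0 0 0 255;18 0 0 0 255;22 0 0 0 255;26 0 0 0 255;30 0 0 0 255;33 0 0 0 255;36 0 0 0 255;39 0 0 0 255;41 0 0 0 255;43 0 0 0 255")

```text
time: 10.2
ee_pos: [0.5611, -0.1511, 0.0213]
tcp_rot: [180.0, -0.0, -4.0]
wrist_force: [-1.1, -2.1, 0.1]
opening: -0.0
grasp_force: 0.8
```

Emit:
send_rows(targets="1 0 0 0 255;2 0 0 0 255;3 0 0 0 255;3 0 0 0 255")

```text
time: 10.7
ee_pos: [0.5641, -0.1513, 0.0213]
tcp_rot: [-180.0, -0.0, -4.0]
wrist_force: [-0.1, 0.1, -0.4]
opening: 0.0002
grasp_force: 0.3
```

Emit:
send_rows(targets="1 0 0 0 255;2 0 0 0 255;2 0 0 0 255")

```text
time: 11.08
ee_pos: [0.5655, -0.1514, 0.0213]
tcp_rot: [-180.0, 0.1, -4.0]
wrist_force: [-5.2, -0.1, 2.6]
opening: 0.0
grasp_force: 2.6
```

Emit:
send_rows(targets="1 0 0 0 255;1 0 0 0 255")

```text
time: 11.32
ee_pos: [0.5655, -0.1514, 0.0212]
tcp_rot: [-180.0, 0.2, -4.0]
wrist_force: [-10.2, 1.4, 5.4]
opening: -0.0002
grasp_force: 5.4
```

Emit:
send_rows(targets="-15 0 0 0 255;-20 0 -30 0 255;-20 0 -80 0 255;10 -8 -90 0 255;25 -18 -90 0 255;25 -18 -90 0 255;25 -18 -90 0 255;25 -18 -90 0 255")

```text
time: 12.32
ee_pos: [0.5924, -0.1354, 0.1107]
tcp_rot: [-180.0, 0.1, -4.0]
wrist_force: [0.3, 0.3, 0.6]
opening: -0.0
grasp_force: 0.0
```

Run:
```python
from workcell import bot,camera
import cv2
o=bot.get_obs();print(o['time'],o['ee_pos'].tolist(),o['tcp_rot'],o['wrist_force'])
cv2.imwrite('pics/w3.png',camera('wrist'))
```

```text
12.325 [0.5924231636279526, -0.1354115882374183, 0.11071719228018496] [-1.79991014e+02  6.07273919e-02 -4.01925264e+00] [0.28035132 0.33847912 0.62448854]
```

View pics/w3.png

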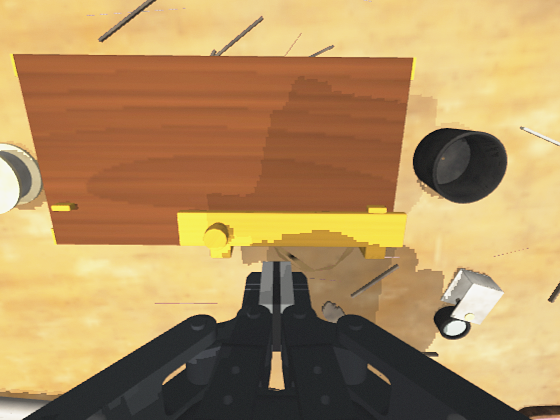

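Both drawers are flush. The knob top is near (217,231), and the shut fingertips are at (277,265), to its right.

Run:
```python
from h import *
p=[.59242,-.13541,.11072];T=wT(p,[180,0,-4.02])
Rt=R.from_euler('xyz',[180,0,-4.02],degrees=True).as_matrix()
for q,z in [((217,231),.067),((178,212),.051),((403,246),.051),((178,246),.051)]:
    w=ray('wrist',q,z,T);print(np.round(w*1000),np.round(Rt.T@(w-p)*1000))
```

```text
[ 601. -101.   67.] [  7. -35.  44.]
[610. -75.  51.] [ 13. -62.  60.]
[ 575. -220.   51.] [-11.  86.  60.]
[586. -70.  51.] [-11. -64.  60.]
```

Emit:
send_rows(targets="2 0 30 0 255;2 0 48 0 255;2 0 55 0 255;2 0 55 0 255")

```text
time: 12.88
ee_pos: [0.5949, -0.1355, 0.0562]
tcp_rot: [-180.0, 0.0, -4.0]
wrist_force: [0.1, 0.6, -0.8]
opening: -0.0001
grasp_force: 0.0
```

Emit:
send_rows(targets="0 -3 0 0 255;0 -6 0 0 255;0 -9 0 0 255;0 -12 0 0 255;0 -15 0 0 255;0 -18 0 0 255")

```text
time: 13.62
ee_pos: [0.5964, -0.1174, 0.0563]
tcp_rot: [180.0, 0.0, -4.0]
wrist_force: [0.3, -0.7, -0.8]
opening: 0.0001
grasp_force: 0.7
```

Emit:
send_rows(targets="0 -3 0 0 255;0 -6 0 0 255;0 -9 0 0 255;0 -12 0 0 255;0 -15 0 0 255;0 -18 0 0 255;0 -21 0 0 255;0 -24 0 0 255;0 -26 0 0 255")

```text
time: 14.75
ee_pos: [0.5983, -0.0914, 0.0563]
tcp_rot: [-180.0, -0.0, -4.0]
wrist_force: [0.0, -1.8, -0.1]
opening: -0.0
grasp_force: 0.7
```

Emit:
send_rows(targets="0 -1.5 0 0 255;0 -3 0 0 255;0 -4 0 0 255;0 -4 0 0 255")

```text
time: 15.25
ee_pos: [0.5985, -0.0875, 0.0563]
tcp_rot: [-180.0, -0.0, -4.0]
wrist_force: [1.0, -0.4, 0.3]
opening: -0.0001
grasp_force: 0.5
```

Emit:
send_rows(targets="0 -1 0 0 255;0 -2 0 0 255;0 -2 0 0 255")

```text
time: 15.62
ee_pos: [0.5987, -0.0855, 0.0563]
tcp_rot: [-180.0, -0.0, -4.0]
wrist_force: [1.9, -1.3, -0.2]
opening: -0.0003
grasp_force: 0.6
```

Emit:
send_rows(targets="0 -1 0 0 255;0 -2 0 0 255;0 -2 0 0 255")

```text
time: 16.0
ee_pos: [0.5988, -0.0835, 0.0563]
tcp_rot: [-180.0, -0.0, -4.0]
wrist_force: [1.6, -0.4, 0.2]
opening: 0.0005
grasp_force: 0.5
```

Emit:
send_rows(targets="0 -1 0 0 255;0 -2 0 0 255;0 -2 0 0 255")

```text
time: 16.38
ee_pos: [0.5989, -0.0815, 0.0563]
tcp_rot: [-180.0, -0.0, -4.0]
wrist_force: [1.2, -1.9, 1.0]
opening: -0.0001
grasp_force: 0.6
```

Emit:
send_rows(targets="0 -1 0 0 255;0 -1 0 0 255")

```text
time: 16.62
ee_pos: [0.599, -0.0805, 0.0563]
tcp_rot: [-180.0, 0.0, -4.0]
wrist_force: [0.1, -0.9, -0.7]
opening: 0.0
grasp_force: 0.6
```

Run:
```python
from workcell import bot,camera
import cv2
cv2.imwrite('pics/w4.png',camera('wrist'))
```

```text
(no output)
```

View pics/w4.png

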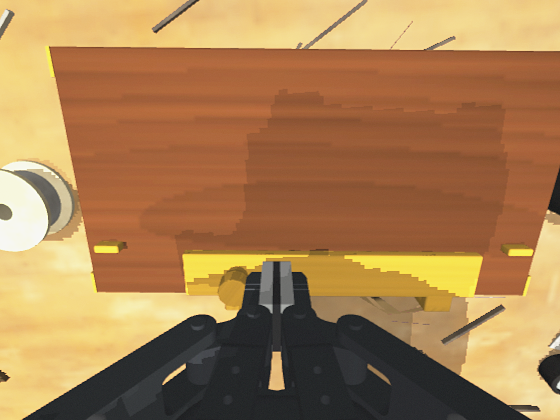

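The knob is against the left finger at (235,288). The bar's right end is about 25 mm from the chest's right end, so roughly 15 mm of travel is left.

Emit:
send_rows(targets="0 -2 0 0 255;0 -4 0 0 255;0 -6 0 0 255;0 -8 0 0 255;0 -9 0 0 255;0 -10 0 0 255")

```text
time: 17.42
ee_pos: [0.5998, -0.073, 0.0564]
tcp_rot: [179.7, -0.0, -4.1]
wrist_force: [0.7, -13.5, -0.9]
opening: -0.0002
grasp_force: 6.4
```

Emit:
send_rows(targets="0 -1 0 0 255;0 -2 0 0 255;0 -2 0 0 255")

```text
time: 17.8
ee_pos: [0.6, -0.0709, 0.0564]
tcp_rot: [179.8, -0.0, -4.1]
wrist_force: [2.2, -13.3, -1.2]
opening: 0.0001
grasp_force: 6.0
```

Emit:
send_rows(targets="0 -1 0 0 255;0 -2 0 0 255;0 -2 0 0 255")

```text
time: 18.18
ee_pos: [0.6001, -0.0689, 0.0563]
tcp_rot: [179.7, -0.0, -4.1]
wrist_force: [1.0, -13.4, -1.0]
opening: 0.0001
grasp_force: 6.1
```

The force has levelled off at about 13.5 N, so the bar is at its stop and the chest has begun to slide. I'll stop, back off, lift and check.

Emit:
send_rows(targets="0 6 0 0 255;0 12 0 0 255;0 14 -20 0 255;0 14 -60 0 255;-30 14 -100 0 255;-60 14 -115 0 255;-60 14 -115 0 255;-60 14 -115 0 255")

```text
time: 19.18
ee_pos: [0.5394, -0.0764, 0.1708]
tcp_rot: [-180.0, 0.0, -4.0]
wrist_force: [-0.7, -0.8, 0.3]
opening: -0.0001
grasp_force: 0.0
```

Run:
```python
from workcell import bot,camera
import cv2
o=bot.get_obs();print(o['time'],o['ee_pos'].tolist(),o['tcp_rot'],o['wrist_force'])
cv2.imwrite('pics/w5.png',camera('wrist'))
```

```text
19.175 [0.5393596663828796, -0.07635831039517126, 0.17083399968016277] [-1.79986582e+02  5.94998007e-03 -4.00066090e+00] [-0.67934692 -0.79989774  0.27339497]
```

View pics/w5.png

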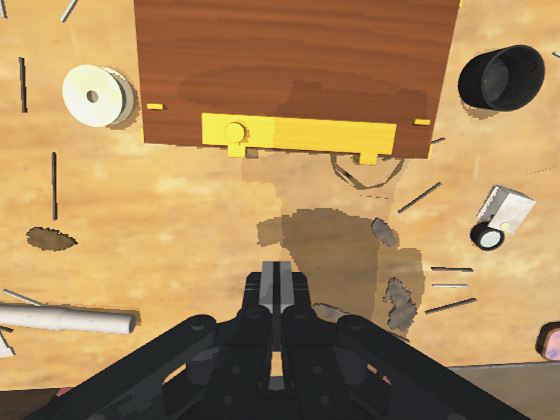

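The bar now sits centrally between the keeps, with its ends at x = 203 and 395 and tongues at (238,152) and (368,159). Both drawers are hidden, and the chest has turned a little.

Run:
```python
from h import *
T=wT([.53936,-.07636,.17083],[180,0,-4])
f=lambda q,z:ray('wrist',q,z,T)[:2]*1000
FL,FR=f((144,143),.045),f((430,158),.045)
y=(FL-FR)/np.linalg.norm(FL-FR);x=np.array([y[1],-y[0]])
c=(FL+FR)/2+60*x;print(FL,FR,np.linalg.norm(FL-FR),'yaw',np.degrees(np.arctan2(x[1],x[0])),'centre',c)
for n,q,z in[('knob',(235,131),.067),('barL',(203,130),.051),('barR',(396,140),.051),('tR',(369,157),.051),('tL',(237,150),.051)]:
    d=f(q,z)-c;print(n,np.round([d@x,d@y]))
T=wT([.52182,-.04409,.17125],[180,0,-3.94])
print('before FL',f((192,122),.045))
```

```text
[594.34436311  24.20879624] [ 566.14791599 -204.39597098] 230.33709911538375 yaw -7.031432283099329 centre [639.79488826 -97.43841733]
knob [-44.  40.]
barL [-47.  67.]
barR [-46. -83.]
tR [-61. -64.]
tL [-61.  40.]
before FL [590.1365387   15.94229814]
```

```bash
python3 -c "
from workcell import ticket;print(ticket.job_done())"
```

```text
the job is handed in; nothing more can be done
None
```

Both drawers are shut and the bar is locked, with about 40 mm of travel measured. The last push on the bar slid the chest about 8 mm and turned it about 3°, inside the 20 mm limit. The robot is clear and the job was handed in at about 19 s; no verdict came back.

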